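Turn the block on end for the next pass

TASK

The broad bright face of the aluminium block has been machined and the blue end is to be cut next: turn the block up on end, blue end upward, and stand it on the fixture's base plate with its bright face flat against the steel fence and its side butted against the tall brass stop pin (not the flat black plug). Leave it standing there squarely and snugly against both, released, and do not disturb the oil can, brown block, drill chuck or square near the work.

Things in the scene. Friction and masses are not known exactly. Their poses are not given: they have to be found in the camera images.
- block: the workpiece, a loose grey aluminium block 90 x 60 x 46 mm, about 0.65 kg. Origin: centre of its 90 x 60 underside as it lies at the start (x -45 to 45 mm, y -30 to 30, z 0 to 46). +x points to the end painted blue, +z to the broad bright machined face (up at the start), y across the 60 mm between the plain flanks (each with a dark round mark), where it can be gripped
- bright_face (a point): centre of the block's bright machined 90 x 60 mm face
- blue_end (a point): centre of the block's blue 60 x 46 mm end face
- fixture: fixed fixture, z up, origin at table level: steel base plate, x -70 to 70 mm, y -45 to 45, top at z = 10. A dark steel fence on it, x -68 to 68 mm, z 10 to 40, has its upright locating face at y = -20, looking to +y, and is 14 mm thick behind that. The block stands on the +y side of the fence. 5 mm high screw heads at the plate's front corners (x +-61, y 36)
- stop: fixed upright brass stop pin, 16 mm diameter, 25 mm tall, origin at its foot on its axis, on the base plate at fixture x = +60 or -60 mm (differs from start to start), y = 0
- plug: flat black plug, 16 mm diameter and 2 mm high, in the other of the two stop positions; fixed
- oil_can: bystander: red oil can with a thin spout, 52 mm diameter, 105 mm tall, origin at the centre of its foot
- brown_block: bystander: brown wooden block with a steel face, 105 x 32 x 34 mm, long in its x, origin centre of underside
- drill_chuck: bystander: grey drill chuck, 36 mm diameter, 54 mm tall, origin centre of underside
- square: bystander: small try square lying flat, 75 x 89 x 14 mm, origin centre of underside
Mind the look-alikes: they are no part of the job. Of the things that look like the block, the larger one is meant.

How it is judged (in metres and radians):
At the end, for the whole second after the job is handed in: the block stands on its plain end on the base plate, blue end up, upright and square to the fence within 2 degrees (0.035 rad), its bright face within 1.8 mm of the fence face, its flank within 2 mm of the brass stop pin, wherever that pin is; at rest and released (angle between block's own x axis and vertical below 0.035 rad and angle between the z axis of block and the y axis of fixture, either way round below 0.035 rad and y of bright_face in the frame of fixture between -0.0218 and -0.0182 m and z of bright_face in the frame of fixture between 0.052 and 0.058 m and ((x of stop in the frame of fixture above 0 m and x of bright_face in the frame of fixture between 0.02 and 0.024 m) or (x of stop in the frame of fixture below 0 m and x of bright_face in the frame of fixture between -0.024 and -0.02 m)) and linear speed of block below 0.01 m/s and angular speed of block below 0.05 rad/s); the robot touches nothing.
It fails at once if the oil can is moved more than 20 mm (distance of oil_can from where it was at the start of the episode above 0.02 m).
It fails at once if the brown block is moved more than 20 mm (distance of brown_block from where it was at the start of the episode above 0.02 m).
It fails at once if the drill chuck is moved more than 20 mm (distance of drill_chuck from where it was at the start of the episode above 0.02 m).
It fails at once if the square is moved more than 20 mm (distance of square from where it was at the start of the episode above 0.02 m).
It also fails if it takes over 69 s, if anything falls off the work surface, if the arm or the gripper's body presses on something with over 40 N, if the wrist force passes 120 N, or if a joint passes its speed limit or range.

ROBOT

A 6-joint arm with a two-finger parallel gripper is mounted at the origin on a cart in front of the work surface, level with it; the furniture and walls round the work are solid. World frame = base frame: x ahead of the robot, y to its left, z up, the work surface at z = 0. Lengths are in m, angles in degrees, forces in N, time in s.
With the tool pointing down it reaches from about 0.35 to 0.975 m from the base axis. Payload 17.4 kg.
Tool frame: the origin (TCP) lies on the centre line of the jaws, within the pads' length; the fingertips stand 25 mm ahead of it and the grasp point (between the pads) lies 6 mm ahead of it; z points along the fingers, y is the line along which they close (so a half turn about z gives the same grasp; the last joint's range is limited). The gripper opens to 85 mm and grips with 20 to 120 N. Pads are 22 mm wide; open, the fingers measure 114 mm over their backs; the gripper's body (76 mm by 85 mm) begins 54 mm behind the grasp point. The pads swing forward as they close: fully open they stand 13 mm farther back than shut.
Start: joints at [66.646, 6.646, 82.598, -0, 90.757, -2.166], TCP at [0.244, 0.629, 0.222] pointing down, gripper open.
Joint ranges: [-162.19, 162.19], [-47.58, 125.68], [4.15, 143.07], [-65.23, 245.23], [0.69, 171.88], [-170.13, 170.13]. Speed limits (degrees/s): [108.29, 108.29, 127.2, 180, 180, 180].

INTERFACE

Orientations are given as [roll, pitch, yaw] about the fixed x, y, z axes, in that order (R = Rz(yaw) Ry(pitch) Rx(roll)).
In Python, from bench import env gives the robot as it stands.
- The arm moves only by the tool servo_tool, never from a script. Its argument "steps" is a list of rows, each a list of 7 numbers: the shift along the world's x, y, z in cm, then the turn, a rotation vector about the world's x, y, z in rad, then the closure, from 0 (fully open) to 1 (shut). In form: [[x, y, z, wx, wy, wz, jaw], ...]. A call has 1 to 20 rows; each row is the pose to reach, as a shift and turn from the pose commanded when the call began; what a row does not reach only later rows make up. A row lasts 1/8 s, in which the tool goes at most 62.5 mm and 10.7 degrees, less where a joint would pass 70% of its speed; a pose out of reach is approached as far as the arm can. A call with a gripper value outside its range is refused whole. The fingers move at their own pace and stop on an object; the grip force is fixed at half the most. Time passes only in rows, so rows that repeat a pose let the fingers close. It gives the time, the measured TCP pose, the force, the opening and the grip force at its end, in the units of the state.
- env.get_state(): the state, without advancing time (a new reading comes with each control period).
- env.read_camera(name): name is "side" or "top"; returns a dict with "frame" (384x512x3 uint8, red, green, blue), "depth" (384x512 float32, m along the optical axis (not along the pixel's ray), 0 where there is no reading), "intrinsics" (3x3 intrinsics, pixels), "k1" (the pictures are not rectified: a ray, as slopes to the right and down, at radius r is drawn at 1 + k1 r^2 times it, then the intrinsics apply), "extrinsics" (4x4, takes a point from world to camera coordinates). Camera axes: x right, y down, z forward; pixel columns grow to the right and rows downward; lengths in m; the calibration is good to about 2 mm. A picture is of the moment at which its call begins.
- env.job_done(): hands the job in; it is judged then, once.
The state is a dict: "clock": time; "qpos": joint angles; "joint_velocities": joint speeds; "tau": joint torques, N m; "eef_pos": TCP position; "tcp_rot": TCP orientation; "wrist_force": force on the tool from outside, world axes, zero at the start; "ft_torque": the same for the moment, N m; "opening": finger opening in m; "finger_force": force on a finger pad.
Only numpy, scipy, OpenCV 4.12 (cv2) and the standard library are available. Lean on these libraries where they do the work, as an engineer would, in place of code of your own. Each camera call takes 0.05 s, during which the arm holds its last target. There are 200 camera calls.

## Working session

There is one attempt and no reset: what is moved stays moved. The work goes in short steps, Python scripts to look and compute and a tool call to move; the robot and the scene stay as the last step left them, time stands still between calls to the robot, and variables do not carry over. Pictures are saved under pics/ and viewed, at most 10 in all, crops included, and the job is handed in when it is done.

Besides the shell and the picture viewer there is one more tool, called in YAML: its name, and indented under it one key for each argument. servo_tool: Moves the arm, as the interface text tells. Its arguments: {"type":"object","properties":{"steps":{"type":"array","items":{"type":"array","items":{"type":"number"}}}},"required":["steps"]}

```bash
mkdir -p pics; ls
cat > h.py <<'E'
import numpy as np, cv2
from bench import env
def snap(n,name):
    c=env.read_camera(n); cv2.imwrite(f'pics/{name}.png',c['frame'][:,:,::-1]); np.savez(f'pics/{name}.npz',**{k:np.array(v) for k,v in c.items()}); return c
def load(name): return dict(np.load(f'pics/{name}.npz'))
def rays(c,px):
    px=np.atleast_2d(np.array(px,float)); K=c['intrinsics']; k=float(c['k1'])
    d=np.c_[(px[:,0]-K[0,2])/K[0,0],(px[:,1]-K[1,2])/K[1,1]]; s=d.copy()
    for _ in range(20): s=d/(1+k*(s**2).sum(1,keepdims=True))
    return np.c_[s,np.ones(len(s))]
def onplane(c,px,z):
    E=c['extrinsics'];R=E[:3,:3];o=-R.T@E[:3,3]; w=rays(c,px)@R
    return o+w*((z-o[2])/w[:,2])[:,None]
def bydepth(c,px):
    E=c['extrinsics'];R=E[:3,:3]; p=np.atleast_2d(px).astype(int); r=rays(c,px)*c['depth'][p[:,1],p[:,0]][:,None]
    return (r-E[:3,3])@R
def proj(c,P):
    P=np.atleast_2d(P); q=P@c['extrinsics'][:3,:3].T+c['extrinsics'][:3,3]; s=q[:,:2]/q[:,2:]
    s=s*(1+float(c['k1'])*(s**2).sum(1,keepdims=True)); K=c['intrinsics']
    return np.c_[s[:,0]*K[0,0]+K[0,2],s[:,1]*K[1,1]+K[1,2]]
E
python3 - <<'E'
from h import *
a=snap('top','t0');b=snap('side','s0')
for c in(a,b):
    E=c['extrinsics'];print((-E[:3,:3].T@E[:3,3]).round(3),E[2,:3].round(2),c['intrinsics'][0,0])
print(env.get_state())
E
```

```text
pics
[ 0.389 -0.245  1.261] [ 0.15 -0.   -0.99] 441.34501696901685
[0.847 0.464 0.441] [-0.32 -0.83 -0.46] 348.52863973171804
{'clock': 0.1, 'qpos': array([ 6.66468903e+01,  6.67285092e+00,  8.26311916e+01,  8.58402448e-04,
        9.07556698e+01, -2.16706768e+00]), 'joint_velocities': array([ 0.01028307, -0.13517973, -0.04827458,  0.1195919 , -0.08626109,
        0.01867459]), 'tau': array([ 2.33043516e-03, -7.33671284e+01, -6.33791900e+01, -6.85763280e-05,
        5.17288892e-03,  2.22825236e-05]), 'eef_pos': array([0.24389434, 0.62921526, 0.22122652]), 'tcp_rot': array([-1.79940363e+02, -3.11565536e-03,  1.58813967e+02]), 'wrist_force': array([0.2481456 , 0.3603825 , 0.21967724]), 'ft_torque': array([ 0.0739978 , -0.05444961, -0.0408159 ]), 'finger_force': 0.0, 'opening': 0.08556186831619975}
```

View pics/t0.png

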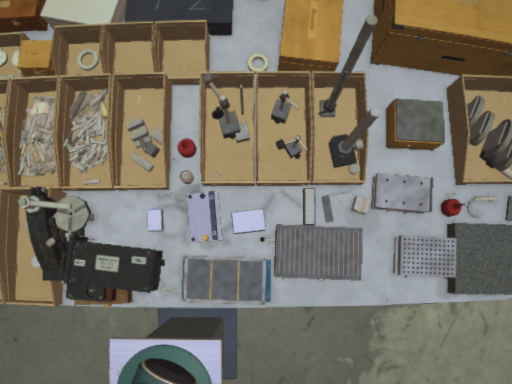

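View pics/s0.png

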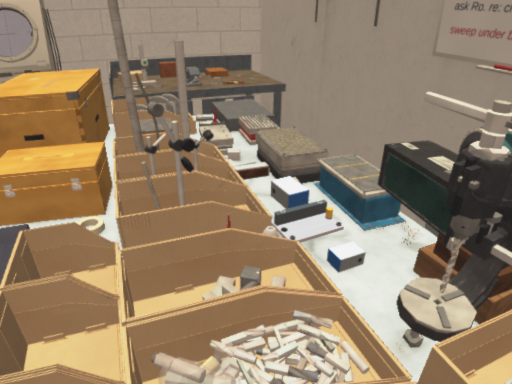

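Run:
```python
import cv2,numpy as np
a=cv2.imread('pics/t0.png')[130:260,140:330]; b=cv2.imread('pics/s0.png')[165:275,240:380]
a=cv2.resize(a,None,fx=4,fy=4,interpolation=2);b=cv2.resize(b,None,fx=5,fy=5,interpolation=2)
cv2.imwrite('pics/c1.png',a);cv2.imwrite('pics/c2.png',b)
```

```text
(no output)
```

View pics/c1.png

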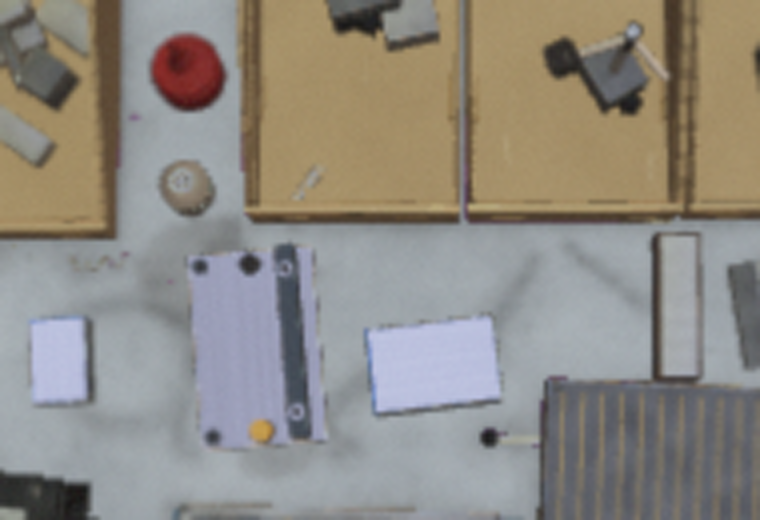

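View pics/c2.png

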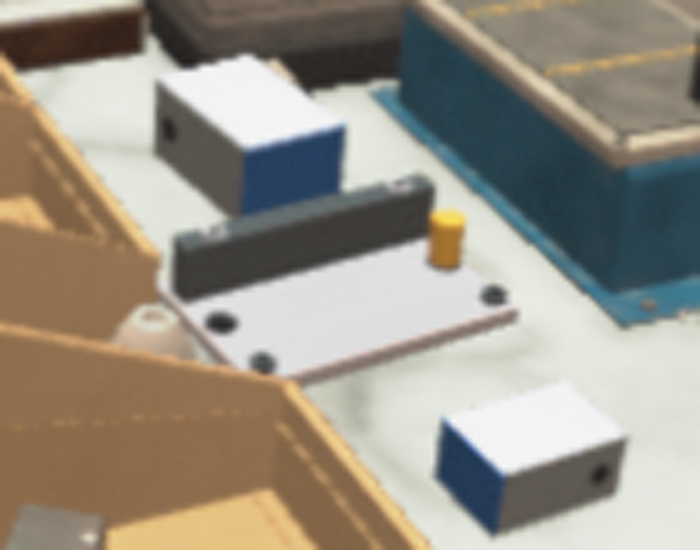

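Candidates seen from above: the larger bright block at (249,220), the small look-alike at (155,219), and the brown block with a steel face at (309,205). The crops show that (249,220) is the larger one, with its blue end toward world +y, so I choose it. The fixture is at (204,216), with the fence on its -y side, the brass pin at (205,237) on its near side and the plug at (202,196). The oil can is at (187,147) and the chuck at (187,177).

Run:
```python
from h import *
c=load('t0'); f=c['frame'].astype(int); hsv=cv2.cvtColor(c['frame'],cv2.COLOR_RGB2HSV)
print('px plate',f[220,195],'block',f[220,250],'table',f[240,245],f[200,235],'blue',f[222,232], 'fence',f[215,212],'pin',f[237,205])
def blob(m,seed):
    n,l=cv2.connectedComponents(m.astype(np.uint8)); return l==l[seed[1],seed[0]]
def rect(m,z):
    ct=max(cv2.findContours(m.astype(np.uint8),0,cv2.CHAIN_APPROX_NONE)[0],key=len)[:,0,:]
    P=onplane(c,ct,z)[:,:2]; (cx,cy),wh,a=cv2.minAreaRect((P*1000).astype(np.float32)); 
    print((cx,cy),wh,a, 'area px',m.sum(), cv2.boxPoints(((cx,cy),wh,a)).round(1).tolist())
lav=(f[:,:,2]-f[:,:,1]>12)&(f[:,:,2]>150)
for s,z in (((249,220),.046),((195,220),.01),((155,219),.03)):
    rect(blob(lav,s),z)
fe=(f.sum(2)<270); rect(blob(fe,(212,215)),.04)
pin=(hsv[:,:,0]>12)&(hsv[:,:,0]<28)&(hsv[:,:,1]>140); m=blob(pin,(205,237)); ys,xs=np.nonzero(m); print('pin',m.sum(),onplane(c,[[xs.mean(),ys.mean()]],.035))
for n,p in dict(block=(249,220),plate=(195,220),boxA=(226,280),boxB=(318,250),oven=(110,265),brown=(309,205),chuck=(187,177),oil=(187,147),smallblk=(155,219),table=(240,242)).items(): print(n,bydepth(c,[p]).round(3))
# plug
ys,xs=np.nonzero(blob(f.sum(2)<270,(202,196)));print('plug',len(xs),onplane(c,[[xs.mean(),ys.mean()]],.012))
```

```text
px plate [154 157 183] block [187 193 222] table [158 166 171] [157 164 169] blue [105 125 160] fence [70 77 87] pin [195 156  80]
(482.82373046875, -237.89004516601562) (57.662139892578125, 88.51565551757812) 6.200302600860596 area px 673 [[449.3999938964844, -197.0], [458.8999938964844, -285.0], [516.2999877929688, -278.79998779296875], [506.70001220703125, -190.8000030517578]]
(497.5126037597656, -104.22064208984375) (137.5995635986328, 72.47819519042969) 4.9687933921813965 area px 938 [[425.79998779296875, -74.0999984741211], [432.1000061035156, -146.3000030517578], [569.2000122070312, -134.39999389648438], [562.9000244140625, -62.20000076293945]]
(488.5389099121094, 26.103858947753906) (59.87796401977539, 39.874210357666016) 1.4148447513580322 area px 298 [[458.1000061035156, 45.29999923706055], [459.1000061035156, 5.400000095367432], [519.0, 6.900000095367432], [518.0, 46.79999923706055]]
(499.2466735839844, -140.87220764160156) (89.83987426757812, 12.948291778564453) 4.975742340087891 area px 147 [[453.8999938964844, -138.3000030517578], [455.1000061035156, -151.1999969482422], [544.5999755859375, -143.39999389648438], [543.4000244140625, -130.5]]
pin 13 [[ 0.43765248 -0.11975779  0.035     ]]
block [[ 0.484 -0.241  0.047]]
plate [[ 0.488 -0.087  0.008]]
boxA [[ 0.324 -0.18   0.089]]
boxB [[ 0.4   -0.423  0.091]]
oven [[0.365 0.086 0.226]]
brown [[ 0.526 -0.41   0.032]]
chuck [[ 0.606 -0.068  0.047]]
oil [[ 0.691 -0.067  0.052]]
smallblk [[0.49  0.024 0.026]]
table [[ 0.425 -0.215 -0.003]]
plug 16 [[ 0.55793441 -0.10695459  0.012     ]]
```

Run:
```python
from h import *
for cn in('t0','s0'):
    c=load(cn)
    print(proj(c,[[.244,.629,.222],[0,0,0],[.35,.2,.3]]).round(0).tolist())
    v,u=np.mgrid[0:384:2,0:512:2]; px=np.c_[u.ravel(),v.ravel()]
    px=px[c['depth'][px[:,1],px[:,0]]>0]; P=bydepth(c,px)
    print('y:   ',np.arange(-.3,.7,.1).round(1))
    for x in np.arange(.1,.8,.1):
        print(round(x,1),[ (round(float(P[m,2].max()),2) if (m:=(abs(P[:,0]-x-.05)<.05)&(abs(P[:,1]-y-.05)<.05)&(P[:,2]<1)).any() else None) for y in np.arange(-.3,.7,.1)])
```

```text
[[-88.0, 306.0], [164.0, 394.0], [50.0, 272.0]]
y:    [-0.3 -0.2 -0.1  0.   0.1  0.2  0.3  0.4  0.5  0.6]
0.1 [-0.85, 0.01, 0.21, 0.2, 0.0, -0.85, -0.85, -0.85, -0.84, -0.85]
0.2 [0.09, 0.09, 0.09, 0.06, 0.13, 0.14, 0.07, 0.07, None, None]
0.3 [0.09, 0.09, 0.22, 0.23, 0.24, 0.28, 0.08, 0.09, None, None]
0.4 [0.05, 0.05, 0.22, 0.22, 0.36, 0.37, 0.09, 0.11, None, None]
0.5 [0.06, 0.05, 0.06, 0.06, 0.35, 0.37, 0.11, 0.11, 0.0, None]
0.6 [0.09, 0.1, 0.1, 0.05, 0.11, 0.1, 0.1, 0.11, 0.01, None]
0.7 [0.11, 0.3, 0.11, 0.06, 0.11, 0.11, 0.11, 0.11, 0.04, None]
[[-212.0, 63.0], [497.0, 211.0], [529.0, 138.0]]
y:    [-0.3 -0.2 -0.1  0.   0.1  0.2  0.3  0.4  0.5  0.6]
0.1 [None, -0.08, 0.2, None, None, None, None, None, None, None]
0.2 [0.09, 0.09, 0.06, 0.01, None, 0.01, None, None, None, None]
0.3 [0.09, 0.09, 0.22, 0.23, 0.22, 0.2, 0.04, None, None, None]
0.4 [0.05, 0.05, 0.22, 0.22, 0.36, 0.37, 0.11, None, None, None]
0.5 [0.06, 0.06, 0.06, 0.05, 0.35, 0.37, 0.11, None, None, None]
0.6 [0.1, 0.11, 0.11, 0.06, 0.11, 0.1, None, None, None, None]
0.7 [0.11, 0.3, 0.11, 0.06, 0.11, 0.09, None, None, None, None]
```

servo_tool:
  steps:
    - [0,0,6,0,0,0,0]
    - [0,0,12,0,0,0,0]
    - [0,0,18,0,0,0,0]
    - [0,0,23,0,0,0,0]
    - [1.5,-5.5,23,0,0,-0.06,0]
    - [3,-11,23,0,0,-0.13,0]
    - [4.5,-16.5,23,0,0,-0.2,0]
    - [6,-22,23,0,0,-0.28,0]
    - [7.5,-27.5,23,0,0,-0.35,0]
    - [9,-33,23,0,0,-0.42,0]
    - [10.5,-38.5,23,0,0,-0.49,0]
    - [12,-44,23,0,0,-0.56,0]
    - [13.5,-49.5,23,0,0,-0.63,0]
    - [15,-55,23,0,0,-0.7,0]
    - [17,-60.5,23,0,0,-0.78,0]
    - [18.5,-66,23,0,0,-0.86,0]
    - [20,-71.5,23,0,0,-0.94,0]
    - [21.5,-77,23,0,0,-1.02,0]
    - [23,-82,23,0,0,-1.09,0]
    - [23.7,-85.2,23,0,0,-1.093,0]

```text
clock: 2.6
eef_pos: [0.4812, -0.2249, 0.4509]
tcp_rot: [-179.9, -0.0, 96.0]
wrist_force: [-0.0, 0.4, 0.1]
opening: 0.0853
finger_force: 0.0
```

servo_tool:
  steps:
    - [0,1,0,-0.17,-0.02,0,0]
    - [0,3,-5,-0.34,-0.04,0,0]
    - [-0.5,5,-11,-0.5205,-0.0566,0,0]
    - [-0.5,5,-17,-0.5205,-0.0566,0,0]
    - [-0.5,5,-23,-0.5205,-0.0566,0,0]
    - [-0.5,5,-29,-0.5205,-0.0566,0,0]
    - [-0.5,5,-33,-0.5205,-0.0566,0,0]
    - [-0.5,5,-33,-0.5205,-0.0566,0,0]
    - [-0.5,5,-33,-0.5205,-0.0566,0,0]

```text
clock: 3.72
eef_pos: [0.4767, -0.1728, 0.1239]
tcp_rot: [179.9, 30.0, 96.1]
wrist_force: [0.4, 0.0, 0.9]
opening: 0.0854
finger_force: 0.0
```

Run:
```python
from h import *
print({k:np.round(v,3).tolist() for k,v in env.get_state().items()})
snap('side','s1');c=snap('top','t1')
a=cv2.imread('pics/s1.png')[60:300,150:450]; cv2.imwrite('pics/c3.png',cv2.resize(a,None,fx=2.4,fy=2.4))
```

```text
{'clock': 3.725, 'qpos': [-6.159, -17.041, 117.656, -30.456, 74.559, -5.294], 'joint_velocities': [-0.014, -0.678, -0.824, -0.016, -0.224, 0.145], 'tau': [0.007, -33.572, -58.042, -2.261, -0.234, 0.03], 'eef_pos': [0.477, -0.173, 0.124], 'tcp_rot': [179.879, 30.033, 96.132], 'wrist_force': [0.394, 0.03, 0.896], 'ft_torque': [0.214, 0.009, 0.017], 'finger_force': 0.0, 'opening': 0.085}
```

View pics/c3.png

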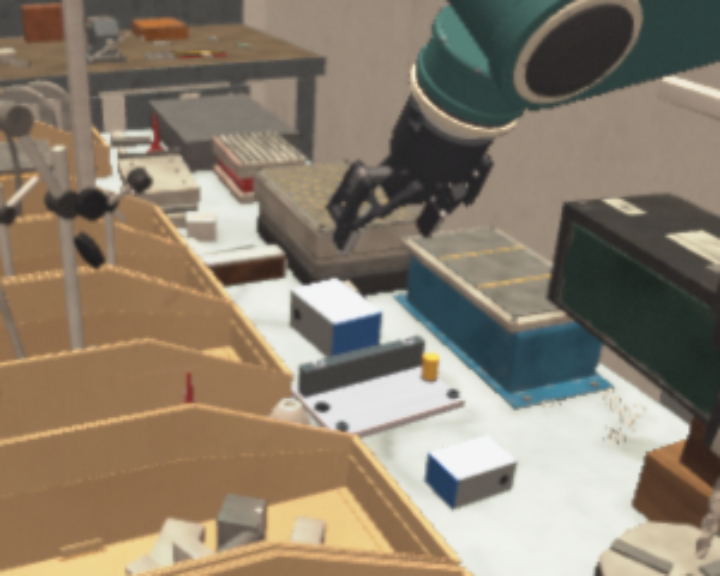

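servo_tool:
  steps:
    - [0.2,-2,-3.5,0,0,0,0]
    - [0.4,-4,-7,0,0,0,0]
    - [0.5,-5,-8.8,0,0,0,0]
    - [0.5,-5,-8.8,0,0,0,0]
    - [0.5,-5,-8.8,0,0,0,0]

```text
clock: 4.45
eef_pos: [0.4818, -0.2226, 0.0357]
tcp_rot: [179.9, 30.0, 96.1]
wrist_force: [0.6, -0.4, 0.2]
opening: 0.0856
finger_force: 0.0
```

Run:
```python
from h import *
c=load('s1'); print(proj(c,[[.477,-.173,.124]]))
c=snap('side','s2')
a=cv2.imread('pics/s2.png')[120:260,220:400]; cv2.imwrite('pics/c4.png',cv2.resize(a,None,fx=4,fy=4))
```

```text
[[305.05520656 165.68132307]]
```

View pics/c4.png

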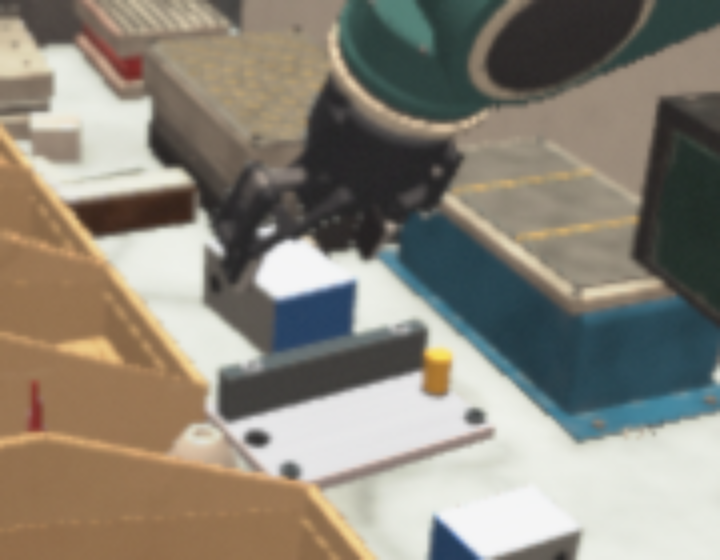

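The fingers straddle the larger block: the left fingertip is at crop (232,270) on its flank. I'll close now.

servo_tool:
  steps:
    - [0,0,-0.2,0,0,0,0]
    - [0,0,-0.2,0,0,0,1]
    - [0,0,-0.2,0,0,0,1]
    - [0,0,-0.2,0,0,0,1]
    - [0,0,-0.2,0,0,0,1]
    - [0,0,-0.2,0,0,0,1]
    - [0,0,-0.2,0,0,0,1]
    - [0,0,-0.2,0,0,0,1]

```text
clock: 5.5
eef_pos: [0.4812, -0.2225, 0.0328]
tcp_rot: [179.9, 30.0, 96.2]
wrist_force: [-5.8, 6.3, 11.9]
opening: 0.0572
finger_force: 60.9
```

servo_tool:
  steps:
    - [0,0,1,0,0,0,1]
    - [0,0,4,0,0,0,1]
    - [0,0,9,0,0,0,1]
    - [0,0,14,0,0,0,1]
    - [0,0,18,0,0,0,1]
    - [0,0,18,0,0,0,1]
    - [0,0,18,0,0,0,1]

```text
clock: 6.38
eef_pos: [0.4803, -0.2223, 0.2095]
tcp_rot: [-179.9, 29.9, 96.3]
wrist_force: [-0.8, 0.7, -7.6]
opening: 0.0557
finger_force: 65.5
```

Run:
```python
from h import *
print({k:np.round(v,3).tolist() for k,v in env.get_state().items() if k in('qpos','finger_force')})
c=snap('side','s3')
a=cv2.imread('pics/s3.png')[40:220,220:420]; cv2.imwrite('pics/c5.png',cv2.resize(a,None,fx=3.3,fy=3.3))
```

```text
{'qpos': [-12.146, -18.634, 110.765, -28.843, 79.214, -15.042], 'finger_force': 65.527}
```

View pics/c5.png

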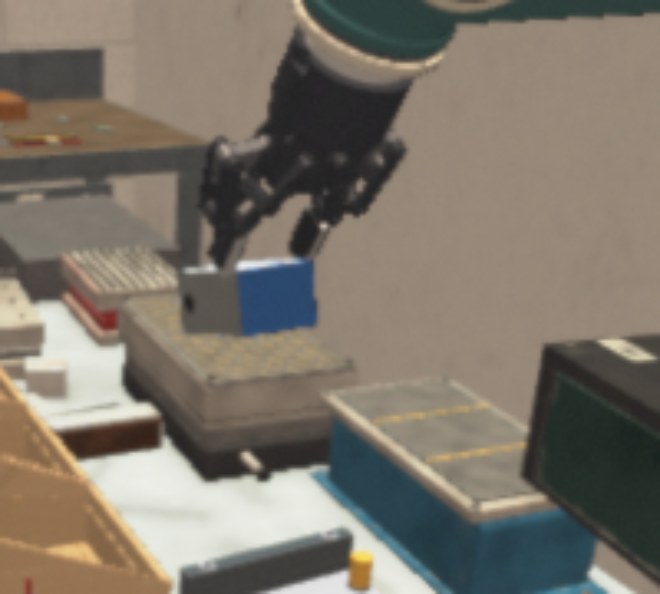

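```bash
cat >> h.py <<'E'
def blk(c,box,verbose=1):
    """fit blue face in side image within box(u0,v0,u1,v1): centre, normal, corners"""
    hsv=cv2.cvtColor(c['frame'],cv2.COLOR_RGB2HSV); m=np.zeros(hsv.shape[:2],np.uint8); u0,v0,u1,v1=box
    m[v0:v1,u0:u1]=((hsv[:,:,0]>103)&(hsv[:,:,0]<125)&(hsv[:,:,1]>110))[v0:v1,u0:u1]
    n,l,st,_=cv2.connectedComponentsWithStats(m); k=1+np.argmax(st[1:,4]); m=(l==k).astype(np.uint8)
    ct=max(cv2.findContours(m,0,1)[0],key=cv2.contourArea)
    e=cv2.erode(m,np.ones((3,3))); v,u=np.nonzero(e); P=bydepth(c,np.c_[u,v]); 
    ctr=np.median(P,0); P=P[np.linalg.norm(P-ctr,axis=1)<.06]; ctr=P.mean(0); w,s,vt=np.linalg.svd(P-ctr); n=vt[2]
    E=c['extrinsics'];R=E[:3,:3];o=-R.T@E[:3,3]; n=n*np.sign(n@(o-ctr))
    q=cv2.approxPolyDP(ct,0.06*cv2.arcLength(ct,True),True)[:,0,:]
    d=rays(c,q)@R; C=o+d*((ctr-o)@n/(d@n))[:,None]
    print('n',len(P),'ctr',ctr.round(4),'normal',n.round(3),'rms',(s[2]/len(P)**.5).round(4)); print(q.tolist(),C.round(4).tolist()); return C
E
python3 - <<'E'
from h import *
c=load('s3'); C=blk(c,(280,110,330,150)); print(np.linalg.norm(C-np.roll(C,-1,0),axis=1))
v,u=np.mgrid[124:139,278:291]; P=bydepth(c,np.c_[u.ravel(),v.ravel()]); ctr=np.median(P,0);P=P[np.linalg.norm(P-ctr,axis=1)<.05];print(len(P),P.mean(0),np.linalg.svd(P-P.mean(0))[2][2])
E
```

```text
n 312 ctr [ 0.4781 -0.1897  0.2031] normal [-0.08   0.96   0.268] rms 0.0012
[[313, 119], [292, 123], [294, 140], [315, 136]] [[0.4516, -0.1977, 0.2237], [0.5064, -0.1924, 0.2213], [0.5042, -0.1826, 0.1855], [0.4488, -0.1876, 0.1868]]
[0.0550313  0.03721951 0.05564198 0.03831708]
194 [ 0.50863522 -0.22578288  0.19323879] [-0.99590747 -0.08972076  0.01088557]
```

The block hangs with its blue end 15° up after a small pivot about the jaws. I'll rotate it most of the way to upright, then measure.

servo_tool:
  steps:
    - [0,0,0,0.1,0.011,0,1]
    - [0,0,0,0.23,0.025,0,1]
    - [0,0,0,0.36,0.039,0,1]
    - [0,0,0,0.49,0.053,0,1]
    - [0,0,0,0.62,0.067,0,1]
    - [0,0,0,0.75,0.082,0,1]
    - [0,0,0,0.88,0.096,0,1]
    - [0,0,0,1.01,0.11,0,1]
    - [0,0,0,1.13,0.124,0,1]
    - [0,0,0,1.23,0.135,0,1]
    - [0,0,0,1.292,0.142,0,1]
    - [0,0,0,1.292,0.142,0,1]
    - [0,0,0,1.292,0.142,0,1]

```text
clock: 8.05
eef_pos: [0.4809, -0.2226, 0.2111]
tcp_rot: [-179.8, -44.4, 96.1]
wrist_force: [0.6, 0.3, -5.9]
opening: 0.0559
finger_force: 71.1
```

Run:
```python
from h import *
print({k:np.round(v,3).tolist() for k,v in env.get_state().items() if k in('qpos','finger_force')})
c=snap('side','s4'); t=snap('top','t4')
C=blk(c,(260,60,350,160))
T=blk(t,(225,180,275,240)) 
a=cv2.imread('pics/s4.png')[40:240,200:420]; b=cv2.imread('pics/t4.png')[170:270,180:290]
a=cv2.resize(a,(440,400));b=cv2.resize(b,(330,300)); o=np.zeros((400,770,3),np.uint8);o[:,:440]=a;o[:300,440:]=b; cv2.imwrite('pics/c6.png',o)
```

```text
{'qpos': [-42.706, 7.496, 90.656, 30.371, 114.959, -44.144], 'finger_force': 71.052}
n 207 ctr [ 0.4798 -0.2043  0.2329] normal [-0.005  0.314  0.949] rms 0.0006
[[285, 112], [294, 122], [316, 119], [303, 108]] [[0.5103, -0.2212, 0.2386], [0.5064, -0.1833, 0.2261], [0.4509, -0.1862, 0.2268], [0.4607, -0.2303, 0.2414]]
n 351 ctr [ 0.4811 -0.2055  0.2337] normal [-0.008  0.338  0.941] rms 0.0016
[[240, 202], [225, 204], [226, 228], [243, 226]] [[0.5112, -0.2209, 0.2395], [0.5083, -0.1852, 0.2266], [0.4517, -0.1876, 0.227], [0.4551, -0.2276, 0.2414]]
```

View pics/c6.png

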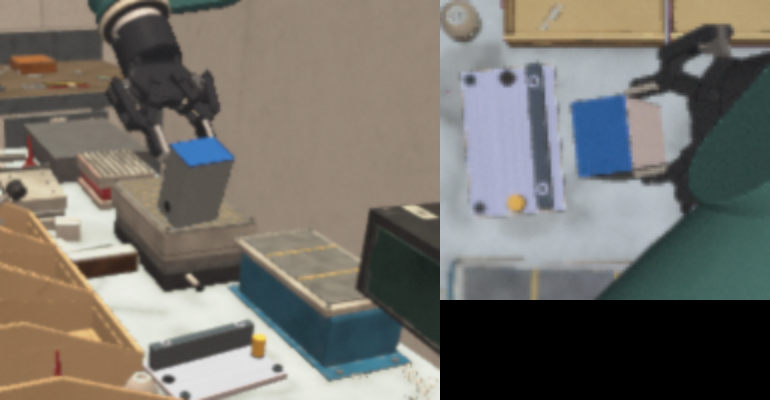

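servo_tool:
  steps:
    - [0,0,0,0.1,0.01,0,1]
    - [0,1,0,0.2,0.021,0,1]
    - [0,3,0,0.28,0.03,0,1]
    - [0,5,0,0.33,0.035,0,1]
    - [0,7,-1,0.33,0.035,0,1]
    - [0,9,-2.5,0.33,0.035,0,1]
    - [0,10.4,-4,0.33,0.035,0,1]
    - [0,10.9,-5,0.33,0.035,0,1]
    - [0,10.9,-5,0.33,0.035,0,1]
    - [0,10.9,-5,0.33,0.035,0,1]

```text
clock: 9.4
eef_pos: [0.4812, -0.1142, 0.1623]
tcp_rot: [180.0, -63.5, 96.3]
wrist_force: [-0.2, 0.6, -7.4]
opening: 0.0567
finger_force: 72.1
```

Run:
```python
from h import *
print({k:np.round(v,3).tolist() for k,v in env.get_state().items() if k in('qpos','finger_force','eef_pos','tcp_rot')})
c=snap('side','s5'); t=snap('top','t5')
C=blk(c,(230,100,350,230))
T=blk(t,(170,170,240,250)) 
a=cv2.imread('pics/s5.png')[40:260,180:420]; b=cv2.imread('pics/t5.png')[170:300,170:290]
a=cv2.resize(a,(480,440));b=cv2.resize(b,(300,325)); o=np.zeros((440,780,3),np.uint8);o[:,:480]=a;o[:325,480:]=b; cv2.imwrite('pics/c7.png',o)
```

```text
{'qpos': [-38.986, 10.451, 100.072, 44.51, 115.98, -42.807], 'eef_pos': [0.481, -0.114, 0.162], 'tcp_rot': [179.962, -63.461, 96.274], 'finger_force': 72.135}
n 176 ctr [ 0.4838 -0.1     0.1891] normal [0.02  0.038 0.999] rms 0.0005
[[305, 149], [315, 156], [339, 151], [327, 144]] [[0.5128, -0.1168, 0.1892], [0.5108, -0.0797, 0.1878], [0.4533, -0.0841, 0.1892], [0.4568, -0.1241, 0.1906]]
n 345 ctr [ 0.4825 -0.1043  0.1874] normal [0.011 0.033 0.999] rms 0.002
[[200, 204], [183, 206], [186, 229], [202, 227]] [[0.5132, -0.1216, 0.1876], [0.5086, -0.0796, 0.1863], [0.4521, -0.0878, 0.1872], [0.4567, -0.127, 0.1884]]
```

View pics/c7.png

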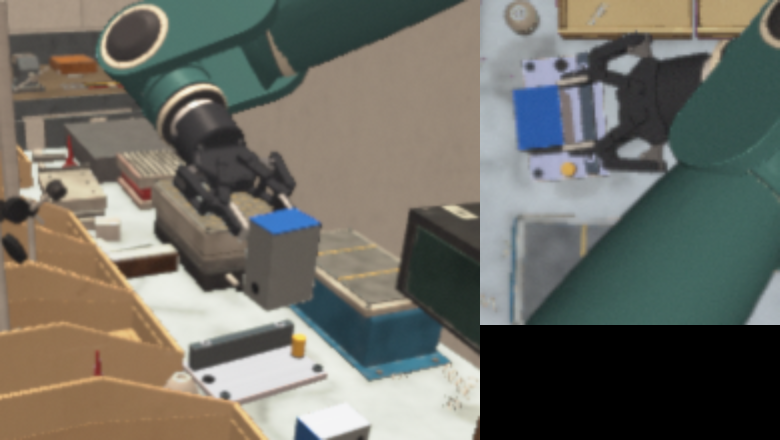

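servo_tool:
  steps:
    - [0,0,-2,0.02,0,-0.01,1]
    - [0,0,-4,0.035,0,-0.02,1]
    - [0,0,-6,0.035,0,-0.02,1]
    - [0,0,-7.5,0.035,0,-0.02,1]
    - [0,0,-8,0.035,0,-0.02,1]
    - [0,0,-8.2,0.035,0,-0.02,1]
    - [0,0,-8.2,0.035,0,-0.02,1]
    - [0,0,-8.2,0.035,0,-0.02,1]

```text
clock: 10.5
eef_pos: [0.4812, -0.1137, 0.0804]
tcp_rot: [179.4, -65.4, 95.6]
wrist_force: [0.0, -0.5, -7.3]
opening: 0.0561
finger_force: 72.3
```

servo_tool:
  steps:
    - [0,0,-0.15,0,0,0,1]
    - [0,0,-0.3,0,0,0,1]
    - [0,0,-0.3,0,0,0,1]
    - [0,0,-0.3,0,0,0,1]

```text
clock: 11.0
eef_pos: [0.481, -0.1136, 0.0769]
tcp_rot: [179.6, -65.5, 95.5]
wrist_force: [1.3, -0.0, -7.3]
opening: 0.0557
finger_force: 72.3
```

servo_tool:
  steps:
    - [0,0,-0.1,0,0,0,1]
    - [0,0,-0.2,0,0,0,1]
    - [0,0,-0.2,0,0,0,1]
    - [0,0,-0.2,0,0,0,1]

```text
clock: 11.5
eef_pos: [0.481, -0.1136, 0.0749]
tcp_rot: [179.6, -65.5, 95.5]
wrist_force: [0.3, 0.1, -7.4]
opening: 0.0563
finger_force: 72.3
```

Run:
```python
from h import *
print({k:np.round(v,3).tolist() for k,v in env.get_state().items() if k in('wrist_force','eef_pos')})
c=snap('side','s6'); t=snap('top','t6')
C=blk(c,(230,150,390,270))
T=blk(t,(170,180,240,250))
```

```text
{'eef_pos': [0.481, -0.114, 0.075], 'wrist_force': [0.338, 0.067, -7.444]}
n 200 ctr [ 0.4813 -0.1014  0.1019] normal [ 0.015 -0.002  1.   ] rms 0.0006
[[335, 189], [323, 181], [302, 187], [312, 195]] [[0.4507, -0.085, 0.1024], [0.4545, -0.1278, 0.1022], [0.5115, -0.1193, 0.1014], [0.5093, -0.0798, 0.1015]]
n 296 ctr [ 0.4827 -0.1045  0.1003] normal [ 0.021 -0.003  1.   ] rms 0.002
[[204, 208], [189, 209], [191, 231], [206, 229]] [[0.5126, -0.1222, 0.0996], [0.5102, -0.0824, 0.0997], [0.4519, -0.0885, 0.101], [0.457, -0.128, 0.1007]]
```

servo_tool:
  steps:
    - [0,0,0,0,-0.015,0,1]
    - [0,0,-0.05,0,-0.015,0,1]
    - [0,0,-0.1,0,-0.015,0,1]
    - [0,0,-0.1,0,-0.015,0,1]

```text
clock: 12.1
eef_pos: [0.481, -0.1136, 0.0739]
tcp_rot: [177.5, -65.4, 97.4]
wrist_force: [0.5, -0.5, -6.1]
opening: 0.0563
finger_force: 72.2
```

servo_tool:
  steps:
    - [0,0,-0.05,0,0,0,1]
    - [0,0,-0.1,0,0,0,1]
    - [0,0,-0.1,0,0,0,1]

```text
clock: 12.48
eef_pos: [0.481, -0.1137, 0.0732]
tcp_rot: [177.5, -65.4, 97.4]
wrist_force: [-2.0, -2.0, -2.4]
opening: 0.056
finger_force: 72.6
```

servo_tool:
  steps:
    - [0.02,-0.25,0,0,0,0,1]
    - [0.04,-0.5,0,0,0,0,1]
    - [0.06,-0.7,0,0,0,0,1]
    - [0.06,-0.7,0,0,0,0,1]

```text
clock: 12.98
eef_pos: [0.4816, -0.1207, 0.073]
tcp_rot: [177.5, -65.4, 97.4]
wrist_force: [-0.0, 2.1, -2.3]
opening: 0.0563
finger_force: 70.8
```

servo_tool:
  steps:
    - [0.01,-0.1,0,0,0,0,1]
    - [0.01,-0.1,0,0,0,0,1]

```text
clock: 13.22
eef_pos: [0.4817, -0.1216, 0.0729]
tcp_rot: [177.5, -65.4, 97.4]
wrist_force: [-0.3, 1.6, -3.1]
opening: 0.0561
finger_force: 70.7
```

servo_tool:
  steps:
    - [0.01,-0.1,0,0,0,0,1]
    - [0.01,-0.1,0,0,0,0,1]

```text
clock: 13.48
eef_pos: [0.4818, -0.1227, 0.0729]
tcp_rot: [177.5, -65.4, 97.4]
wrist_force: [-0.2, 1.7, -3.7]
opening: 0.0563
finger_force: 70.7
```

servo_tool:
  steps:
    - [0.01,-0.1,0,0,0,0,1]
    - [0.01,-0.1,0,0,0,0,1]

```text
clock: 13.72
eef_pos: [0.4819, -0.1236, 0.0729]
tcp_rot: [177.5, -65.4, 97.4]
wrist_force: [-0.1, 3.8, -3.6]
opening: 0.0559
finger_force: 70.2
```

servo_tool:
  steps:
    - [0,-0.05,0,0,0,0,1]
    - [0,-0.05,0,0,0,0,1]

```text
clock: 13.98
eef_pos: [0.4819, -0.1241, 0.0728]
tcp_rot: [177.5, -65.4, 97.4]
wrist_force: [0.3, 4.4, -5.0]
opening: 0.056
finger_force: 69.9
```

Run:
```python
from h import *
c=snap('side','s7'); t=snap('top','t7')
C=blk(c,(230,150,390,270))
T=blk(t,(170,180,240,250))
```

```text
n 154 ctr [ 0.4833 -0.1133  0.1024] normal [ 0.014 -0.101  0.995] rms 0.0005
[[331, 186], [321, 180], [299, 185], [308, 191]] [[0.4537, -0.0966, 0.1045], [0.454, -0.1369, 0.1004], [0.5119, -0.1323, 0.1001], [0.5109, -0.0942, 0.104]]
n 303 ctr [ 0.4832 -0.1167  0.1004] normal [ 0.008 -0.106  0.994] rms 0.0022
[[193, 209], [194, 229], [210, 229], [209, 208]] [[0.5098, -0.0934, 0.1027], [0.457, -0.0966, 0.1027], [0.4571, -0.1383, 0.0983], [0.5127, -0.1354, 0.0982]]
```

The block leaned 6° toward the fence because its foot dragged. I'll lift it a little, turn it upright and set it down again.

servo_tool:
  steps:
    - [0,0.1,0.2,0,0,0,1]
    - [0,0.2,0.2,-0.05,0,0,1]
    - [0,0.3,0.2,-0.1,0,0,1]
    - [0,0.3,0.1,-0.1,0,0,1]
    - [0,0.3,0.0,-0.1,0,0,1]
    - [0,0.3,0.0,-0.1,0,0,1]

```text
clock: 14.82
eef_pos: [0.4818, -0.1211, 0.0728]
tcp_rot: [179.0, -59.7, 96.1]
wrist_force: [-0.2, 3.4, -6.3]
opening: 0.056
finger_force: 70.0
```

Run:
```python
from h import *
c=snap('side','s8'); t=snap('top','t8')
C=blk(c,(230,150,390,270))
T=blk(t,(170,180,240,250))
```

```text
n 198 ctr [ 0.482  -0.1082  0.1012] normal [ 0.011 -0.007  1.   ] rms 0.0006
[[300, 186], [310, 194], [334, 188], [323, 181]] [[0.5127, -0.1261, 0.1008], [0.5106, -0.0858, 0.1011], [0.4494, -0.0909, 0.1017], [0.4536, -0.1292, 0.1014]]
n 299 ctr [ 0.4833 -0.1108  0.0995] normal [ 0.021 -0.006  1.   ] rms 0.0023
[[191, 209], [192, 229], [208, 229], [207, 208]] [[0.5102, -0.0876, 0.0991], [0.4572, -0.091, 0.1002], [0.457, -0.1332, 0.1], [0.5127, -0.1301, 0.0988]]
```

servo_tool:
  steps:
    - [0,0,0.05,0,0,0,1]
    - [-0.2,-0.02,0.05,0,0,0,1]
    - [-0.4,-0.03,0.05,0,0,0,1]
    - [-0.5,-0.04,0.05,0,0,0,1]
    - [-0.5,-0.04,0.05,0,0,0,1]

```text
clock: 15.55
eef_pos: [0.4767, -0.1216, 0.0734]
tcp_rot: [179.0, -59.7, 96.1]
wrist_force: [-0.4, 3.6, -8.1]
opening: 0.0557
finger_force: 69.8
```

servo_tool:
  steps:
    - [-0.1,-0.01,0,0,0,0,1]
    - [-0.1,-0.01,0,0,0,0,1]

```text
clock: 15.8
eef_pos: [0.4758, -0.1216, 0.0734]
tcp_rot: [179.0, -59.7, 96.1]
wrist_force: [1.0, 4.2, -7.0]
opening: 0.0558
finger_force: 69.8
```

servo_tool:
  steps:
    - [-0.1,-0.01,0,0,0,0,1]
    - [-0.1,-0.01,0,0,0,0,1]

```text
clock: 16.05
eef_pos: [0.475, -0.1218, 0.0735]
tcp_rot: [178.9, -59.7, 96.1]
wrist_force: [3.4, 2.4, -7.1]
opening: 0.0562
finger_force: 69.7
```

servo_tool:
  steps:
    - [-0.05,0,-0.03,0,0,0,1]
    - [-0.05,0,-0.05,0,0,0,1]

```text
clock: 16.3
eef_pos: [0.4749, -0.1218, 0.0734]
tcp_rot: [178.8, -59.7, 96.2]
wrist_force: [5.9, 3.9, -2.2]
opening: 0.0562
finger_force: 69.8
```

Run:
```python
from h import *
print(env.get_state()['wrist_force'],env.get_state()['eef_pos'])
c=snap('side','s9'); t=snap('top','t9')
C=blk(c,(230,150,390,270))
T=blk(t,(170,180,240,250))
```

```text
[ 5.91954346  3.92237768 -2.15767648] [ 0.47489207 -0.12180113  0.07341177]
n 188 ctr [ 0.4749 -0.1085  0.1019] normal [ 0.007 -0.011  1.   ] rms 0.0005
[[303, 185], [313, 193], [335, 188], [326, 180]] [[0.5051, -0.1268, 0.1015], [0.5034, -0.086, 0.102], [0.4481, -0.0891, 0.1023], [0.4451, -0.1305, 0.1019]]
n 297 ctr [ 0.4762 -0.1113  0.1003] normal [ 0.007 -0.019  1.   ] rms 0.0022
[[207, 210], [191, 212], [193, 233], [209, 231]] [[0.5073, -0.1302, 0.0997], [0.5021, -0.0879, 0.1005], [0.4466, -0.0938, 0.1008], [0.4518, -0.1358, 0.1]]
```

servo_tool:
  steps:
    - [0,0,0,0,0,0,0.7]
    - [0,0,0,0,0,0,0.5]
    - [0,0,0,0,0,0,0]
    - [0,0,0,0,0,0,0]
    - [0,0,0,0,0,0,0]
    - [0,0,0,0,0,0,0]
    - [0.2,-1.7,1,0,0,0,0]
    - [0.4,-3.5,2,0,0,0,0]
    - [0.6,-5.3,3,0,0,0,0]
    - [0.8,-7,5,0,0,0,0]
    - [0.8,-8,9,0,0,0,0]
    - [0.8,-8,14,0,0,0,0]
    - [0.8,-8,20,0,0,0,0]
    - [0.8,-8,20,0,0,0,0]
    - [0.8,-8,20,0,0,0,0]

```text
clock: 18.27
eef_pos: [0.4823, -0.2024, 0.2729]
tcp_rot: [178.9, -59.7, 96.1]
wrist_force: [0.7, 0.4, -0.6]
opening: 0.0853
finger_force: 0.0
```

Run:
```python
from h import *
print(env.get_state()['qpos'])
c=snap('side','s10'); t=snap('top','t10')
C=blk(c,(230,150,390,270))
T=blk(t,(170,180,240,250)) 
a=cv2.imread('pics/s10.png')[150:260,240:380]; b=cv2.imread('pics/t10.png')[165:260,160:260]
a=cv2.resize(a,(490,385),interpolation=2);b=cv2.resize(b,(300,285),interpolation=2); o=np.zeros((385,790,3),np.uint8);o[:,:490]=a;o[:285,490:]=b; cv2.imwrite('pics/c8.png',o)
```

```text
[-44.50177381   9.85656447  88.11122443  43.5825691  125.34785024
 -38.33877053]
n 185 ctr [ 0.4752 -0.1067  0.1002] normal [-0.005 -0.003  1.   ] rms 0.0005
[[336, 188], [326, 181], [304, 186], [313, 194]] [[0.4434, -0.092, 0.1001], [0.4456, -0.1293, 0.1], [0.5041, -0.1239, 0.1003], [0.5041, -0.0846, 0.1004]]
n 298 ctr [ 0.476  -0.1101  0.0985] normal [-0.004  0.021  1.   ] rms 0.0022
[[206, 210], [191, 212], [193, 233], [208, 232]] [[0.5074, -0.1275, 0.099], [0.5023, -0.0876, 0.0981], [0.4468, -0.0934, 0.098], [0.4492, -0.1331, 0.0989]]
```

View pics/c8.png

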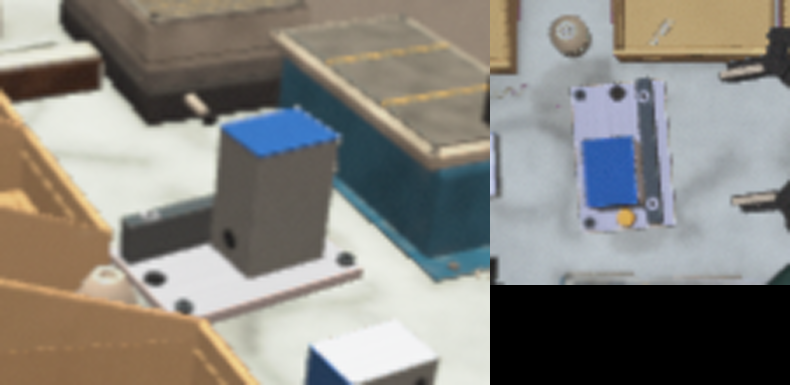

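The block stands upright by the pin. I'll measure the fence gap from side-camera plane fits: block front face against the exposed fence face.

```bash
cat >> h.py <<'E'
def plane(c,poly,thr=.002):
    m=np.zeros(c['depth'].shape,np.uint8); cv2.fillPoly(m,[np.array(poly,np.int32)],1); v,u=np.nonzero(m)
    P=bydepth(c,np.c_[u,v]); 
    for _ in range(4):
        o=P.mean(0); n=np.linalg.svd(P-o)[2][2]; d=abs((P-o)@n); P=P[d<max(thr,2*np.median(d))] if _<3 else P
    return o,n*np.sign(n[np.argmax(abs(n))]),len(P),d.std()
E
python3 - <<'E'
from h import *
c=load('s10')
s=3.5; q=lambda L:[(240+x/s,150+y/s) for x,y in L]
front=plane(c,q([(255,165),(332,150),(317,252),(250,265)]))
flank=plane(c,q([(224,140),(246,160),(244,262),(221,235)]))
fence=plane(c,q([(128,225),(206,205),(206,232),(128,252)]))
c0=load('s0'); s=5; q0=lambda L:[(240+x/s,165+y/s) for x,y in L]
fence0=plane(c0,q0([(185,252),(425,195),(425,230),(185,285)]))
for n,p in zip(('front','flank','fence','fence0'),(front,flank,fence,fence0)): print(n,p[0].round(4),p[1].round(4),p[2],round(p[3],5), 'yaw',np.degrees(np.arctan2(p[1][1],p[1][0])).round(2))
for fe in (fence,fence0): print('dist front-fence',(front[0]-fe[0])@front[1],(front[0]-fe[0])@fe[1])
E
```

```text
front [ 0.4755 -0.0882  0.0569] [-0.0876  0.9961 -0.0043] 553 0.00047 yaw 95.02
flank [ 0.5026 -0.1087  0.0575] [0.9969 0.0791 0.0037] 206 0.0004 yaw 4.54
fence [ 0.5398 -0.1261  0.0331] [ 0.141  -0.6162  0.7748] 190 0.00253 yaw -77.11
fence0 [ 0.501  -0.1324  0.0266] [-0.0954  0.9951 -0.026 ] 368 0.0005 yaw 95.47
dist front-fence 0.04332825859445222 -0.014008107166773674
dist front-fence 0.046134871458536356 0.04563146926761281
```

Run:
```python
from h import *
from scipy.optimize import least_squares
c=load('s10'); s=3.5; q=lambda L:[(240+x/s,150+y/s) for x,y in L]
o,n,_,_=plane(c,q([(224,140),(246,160),(244,262),(221,235)])); n2=np.array([.996,.087,0])
c=load('s0'); hsv=cv2.cvtColor(c['frame'],cv2.COLOR_RGB2HSV); m=np.zeros(hsv.shape[:2],bool)
m[205:222,322:336]=((hsv[:,:,0]>12)&(hsv[:,:,0]<30)&(hsv[:,:,1]>130))[205:222,322:336]
v,u=np.nonzero(m); P=bydepth(c,np.c_[u,v]); P=P[(P[:,2]>.014)&(P[:,2]<.033)]
P=P[np.linalg.norm(P[:,:2]-np.median(P[:,:2],0),axis=1)<.015]
f=lambda x:np.hypot(P[:,0]-x[0],P[:,1]-x[1])-.008
r=least_squares(f,P[:,:2].mean(0)-[.003,.008],loss='soft_l1',f_scale=.001); print(len(P),r.x,np.std(f(r.x)))
a=np.array([*r.x,.05]); print('flank-pin axis (68 ideal)',(o-a)@n*1000,(o-a)@n2*1000)
```

```text
41 [ 0.43659334 -0.11845058] 0.0011500508891495757
flank-pin axis (68 ideal) 66.553560237676 66.54664359237971
```

The measured fence gap is about 0 mm, with yaw agreeing within 0.5°. Flank-to-pin also reads as contact within measurement error, and the push force on the pin confirmed it. I'm handing it in.

```bash
python3 -c "
from bench import env
print(env.job_done())"
```

```text
the job is handed in; nothing more can be done
None
```

The job is handed in, with no verdict returned: the block stands released on its plain end, blue end up, flush with the fence (about 0 mm gap, within 0.5° of square) and against the brass pin within measurement error; nothing suggested contact with the bystanders, though I did not re-measure them at the end.

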